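Free the sagging bolt of a kit pen and hold its gate ajar

ROBOT

A 6-joint arm with a two-finger parallel gripper is mounted at the origin on the work surface. World frame = base frame: x ahead of the robot, y to its left, z up, the work surface at z = 0. Lengths are in m, angles in rad, forces in N, time in s.
With the tool pointing down it reaches from about 0.35 to 0.975 m from the base axis. Payload 4.9 kg.
Tool frame: the origin (TCP) lies on the front face of the gripper's body, between the roots of the fingers; the fingertips stand ctrl.finger_overhang ahead of it and the grasp point (between the pads) lies 54 mm ahead of it (ctrl.finger_overhang is the distance from the TCP to the fingertips, in m); z points along the fingers, y is the line along which they close (so a half turn about z gives the same grasp; the last joint's range is limited). The gripper opens to 85 mm and grips with 20 to 120 N. Pads are 22 mm wide; open, the fingers measure 114 mm over their backs; the gripper's body (76 mm by 85 mm) begins 54 mm behind the grasp point. The pads swing forward as they close: fully open they stand 13 mm farther back than shut.
Start: joints at [-1.461, 0.053, 1.613, -0, 1.476, -0.119], TCP at [0.142, -0.609, 0.304] pointing down, gripper open.
Joint ranges: [-3.01, 3.01], [-1.01, 2.22], [0.06, 2.58], [-1.02, 4.17], [0.09, 2.62], [-3.14, 3.14]. Speed limits (rad/s): [2.57, 2.57, 3.14, 3.14, 3.14, 3.14].

INTERFACE

Orientations are given as a rotation vector (axis times angle).
In Python, from station import ctrl, vision gives the robot as it stands. The module is installed in compiled form; this text tells all that it offers.
- The arm moves only by the tool drive_tool, never from a script. Its argument "rows" is a list of rows, each a list of 2 entries, a list of its own where there are three numbers: the shift along the tool's x, y, z in m, then the turn about the tool's z in rad. A call has 1 to 10 rows; each row shifts and turns the commanded pose from where the row before left it, along the tool's axes as they then stand; what a row does not reach is not made up. A row lasts 1/10 s, in which the tool goes at most 50 mm and 8.59 degrees, less where a joint would pass 70% of its speed; a pose out of reach is approached as far as the arm can. A call with a gripper value outside its range is refused whole. "jaw" is the closure, from 0 (fully open) to 1 (shut), set as the call begins (left out, the last holds). The fingers move at their own pace and stop on an object; "grip_force" is the grip in N (left out, the last holds). Time passes only in rows, so rows that do not move let the fingers close. It gives the time, the measured TCP pose, the force, the opening and the grip force at its end, in the units of the state.
- ctrl.get_obs(): the state, without advancing time (a new reading comes with each control period).
- vision.get_image(name): name is "side" or "top" or "wrist"; returns a dict with "image" (480x640x3 uint8, blue, green, red), "vertical_fov" (degrees; the focal length in pixels is half the picture's height over the tangent of half this angle, whatever the lens; pixels are square), "cx", "cy" (the principal point, pixels), "R" (3x3) and "t" (3): a world point X has camera coordinates R X + t. Camera axes: x right, y down, z forward; pixel columns grow to the right and rows downward; lengths in m; the calibration is good to about 2 mm. A picture is of the moment at which its call begins. There is no depth.
- ctrl.finish_job(): hands the job in; it is judged then, once.
The state is a dict: "t": time; "q": joint angles; "dq": joint speeds; "effort": joint torques, N m; "tool_pos": TCP position; "tool_rot": TCP orientation; "contact_force": force on the tool from outside, world axes, zero at the start; "wrist_torque": the same for the moment, N m; "opening": finger opening in m; "grip_force": force on a finger pad.
Only numpy, scipy, OpenCV 4.12 (cv2) and the standard library are available. Lean on these libraries where they do the work, as an engineer would, in place of code of your own. Each camera call takes 0.05 s, during which the arm holds its last target. There are 200 camera calls.

TASK

The make-up kit pen on the counter is shut by a barrel bolt that has sagged behind the bent lip of its keeper: lift the bolt by its upright handle and, keeping it lifted, draw it back out of the keeper. Then swing the sprung gate ajar, until its free edge stands about 9 cm out, and finish still holding it there, for the spring shuts it if let go. Leave the jar, the bottle and the palette on the counter where they are.

Things in the scene. Friction and masses are not known exactly. Their poses are not given: they have to be found in the camera images.
- pen: Fixed open-topped pink case, 340 wide (its y), 200 deep (its x), posts 165 high, other walls 150 high; it stands on the counter with its gate on the +x side (turned away from the robot). Origin on the counter, mid-width, in the plane of the gate's outer face when shut; +x points out of the gate, z up. Contents (small jars, brushes) stay below 185 and 45 or more behind the gate.
- gate: The gate: a pink framed panel 250 wide, 160 high (top edge at 165), 16 thick, hinged on its +y side, free edge (stile) towards the pen's -y. Origin on the hinge line at counter height; when shut its axes are those of the pen, and it turns about z with the gate. It is 0.6 kg and carries the bolt.
- gate_swing (a joint): Angle of the gate about its vertical hinge, rad: 0 shut, grows as the free edge swings out towards the pen's +x (turning counter-clockwise seen from above), to 1.3. A spring always closes it: about 0.3 N m when shut and 0.7 N m at 0.35 rad. The free edge stands 9 cm out at about 0.36 rad.
- gate_hinge (a point): Point on the gate's hinge line, 140 above the counter.
- gate_edge (a point): Point on the outer face of the gate at its free edge, 140 above the counter, 250 from the hinge line.
- handle (a point): Grip point of the bolt's handle: an upright round steel stem 12 in diameter, 22 out from the gate's face. The stem is bare from the rod's axis (47 below this point) to a round cap 22 in diameter, its underside 19 and top 26 above this point. With the bolt sagged this point is 187 above the counter and 22 above the gate's top edge. Its axes are those of the gate.
- bolt: The steel bolt: a 12 rod along the gate's y. Origin where its handle stem meets the rod's axis, 22 out from the gate's face, 140 above the counter when sagged, 185 from the hinge line along the gate when fully shot. It slides in two straps on the gate, tops 164 above the counter, 30 from the stem towards the free edge and 75 towards the hinge. Its round head (30 in diameter, 12 long) begins 88 from the stem.
- bolt_draw (a joint): How far the bolt is drawn back, m: 0 fully shot, grows towards the hinge (the gate's +y) to 0.045. Sliding friction about 1.5 N. At start 0 to 0.005. The head has left the keeper and the gate is free at 0.026 or more.
- bolt_lift (a joint): How far the bolt is lifted in its oversize straps, m: 0 sagged (it falls back under its own weight, 0.17 to 0.35 kg), up to 0.014. It must be lifted 0.008 or more, until the drawn distance passes 0.026, or the head catches behind the keeper's lip.
- keeper (a point): Middle of the top edge of the keeper's bent lip, 132 above the counter, fixed to the pen's post just beyond the gate's free edge. The keeper is a steel saddle, 47 deep and 42 wide, with a front band that stops the gate while the bolt's head lies behind the lip.
- jar: A loose low white cream jar, 68 in diameter, 50 high, origin at the centre of its underside; a bystander.
- spray: A loose upright grey bottle with a black cap, 44 in diameter, 130 high, origin at the centre of its underside; a bystander.
- palette: A loose flat palette, 75 x 130 x 14, origin at the centre of its underside; a bystander.

How it is judged:
By the outcome, as a careful person would: the job done as asked, in the order asked, and still so for the second after the job is handed in, while the arm keeps its last pose, push and grip.
It also fails if it takes over 32 s, if anything falls off the work surface, if the arm or the gripper's body presses on something with over 40 N, if the wrist force passes 120 N, or if a joint passes its speed limit or range.

## Working session

There is one attempt and no reset: what is moved stays moved. The work goes in short steps, Python scripts to look and compute and a tool call to move; the robot and the scene stay as the last step left them, time stands still between calls to the robot, and variables do not carry over. Pictures are saved under pics/ and viewed, at most 10 in all, crops included, and the job is handed in when it is done.

Besides the shell and the picture viewer there is one more tool, called after ">>>" by a JSON object that holds its "name" and its "arguments". drive_tool: Moves the arm, as the interface text tells. Its arguments: {"type":"object","properties":{"rows":{"type":"array","items":{"type":"array"}},"jaw":{"type":"number"},"grip_force":{"type":"number"}},"required":["rows"]}

```bash
mkdir -p pics
cat > h.py <<'E'
import numpy as np, cv2
from scipy.spatial.transform import Rotation as Ro
from station import ctrl, vision
def cam(n):
    d=vision.get_image(n); d['f']=240/np.tan(np.radians(d['vertical_fov'])/2); return d
def proj(d,X):
    c=np.asarray(X)@np.array(d['R']).T+d['t']; return np.c_[d['f']*c[:,0]/c[:,2]+d['cx'],d['f']*c[:,1]/c[:,2]+d['cy']]
def ray(d,u,v):
    R=np.array(d['R']);r=R.T@np.array([(u-d['cx'])/d['f'],(v-d['cy'])/d['f'],1]);return -R.T@np.array(d['t']),r
def atz(d,u,v,z):
    o,r=ray(d,u,v);return o+r*(z-o[2])/r[2]
E
python3 - <<'E'
from h import *
for n in('top','side'):
    d=cam(n);cv2.imwrite(f'pics/{n}0.png',d['image']);print(n,ray(d,320,240),d['f'],d['cx'],d['cy'])
    np.savez(f'{n}0.npz',**{k:d[k] for k in('R','t','f','cx','cy')})
o=ctrl.get_obs();print(o['t'],o['tool_pos'],Ro.from_rotvec(o['tool_rot']).as_matrix().round(3),ctrl.finger_overhang)
E
```

```text
top (array([0.52849224, 0.05474114, 1.06139254]), array([ 0.09086467, -0.01635538, -0.99580005])) 487.617016756203 316.35906103281184 235.48150968266813
side (array([0.3340619 , 0.6003458 , 0.85840645]), array([ 0.28441331, -0.56521593, -0.77437113])) 468.37875436039155 320.20206809079764 238.48615440533453
0.1 [ 0.14171702 -0.60827697  0.3027931 ] [[ 0.974  0.227 -0.   ]
 [ 0.227 -0.974  0.002]
 [ 0.    -0.002 -1.   ]] 0.0726
```

View pics/top0.png

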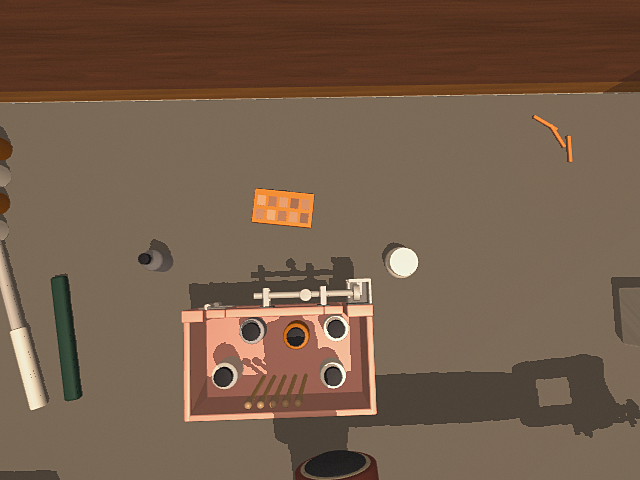

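View pics/side0.png

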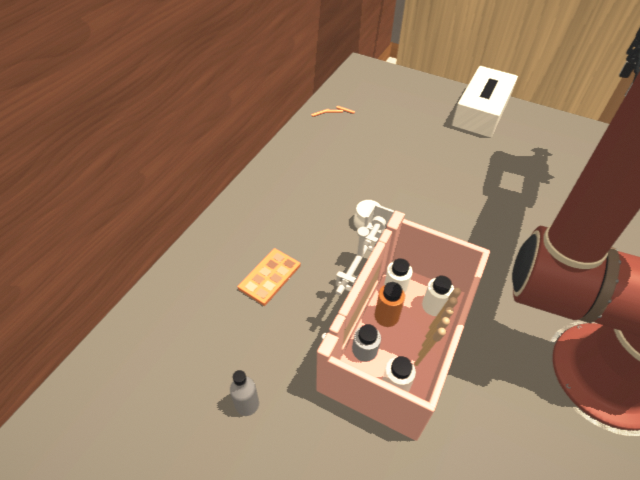

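The top view shows the handle cap at about (305,295), the keeper at (358,291) and the gate line running (205,310)-(372,306). The palette is at (283,208), the jar at (403,262) and the bottle at (150,259). In the side view the cap is near (378,223). I'll zoom in on both.

Run:
```python
from h import *
a=cv2.imread('pics/top0.png')[265:345,175:385];b=cv2.imread('pics/side0.png')[195:345,310:410]
a=cv2.resize(a,None,fx=3.8,fy=3.8,interpolation=cv2.INTER_CUBIC);b=cv2.resize(b,None,fx=2,fy=2,interpolation=cv2.INTER_CUBIC)
c=np.zeros((304+290,800,3),np.uint8);c[:304,:798]=a;c[304:594,:200]=b[:290]
cv2.imwrite('pics/crop1.png',c)
d=dict(np.load('top0.npz'));s=dict(np.load('side0.npz'))
for n,u,v,z in[('cap',305,295,.213),('FL post',184,315,.165),('FR',373,310,.165),('BL',186,419,.15),('BR',376,412,.15),('jar',403,262,.05),('spray',145,259,.13),('pal',283,208,.014)]: print(n,atz(d,u,v,z).round(4))
print('capside',atz(s,378,223,.213))
```

```text
cap [0.511  0.0687 0.213 ]
FL post [0.4785 0.2896 0.165 ]
FR [ 0.4804 -0.0538  0.165 ]
BL [0.2917 0.2886 0.15  ]
BR [ 0.2965 -0.0553  0.15  ]
jar [ 0.5716 -0.1332  0.05  ]
spray [0.5836 0.3737 0.13  ]
pal [0.6953 0.1164 0.014 ]
capside [0.49612159 0.0427342  0.213     ]
```

View pics/crop1.png

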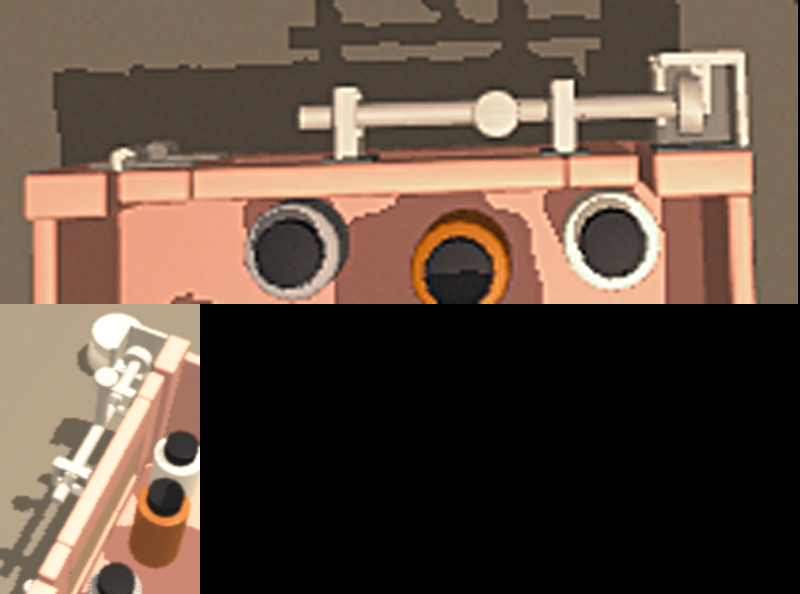

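```bash
cat >> h.py <<'E'
def rel(p,yaw=0):  # world target grasp point -> shift in tool axes
    o=ctrl.get_obs();R=Ro.from_rotvec(o['tool_rot']).as_matrix();g=o['tool_pos']+R[:,2]*.054
    return g,R.T@(np.asarray(p)-g),R
E
python3 - <<'E'
from h import *
d=dict(np.load('top0.npz'));s=dict(np.load('side0.npz'))
L=atz(d,175+27/3.8,265+172/3.8,.165);Rr=atz(d,175+750/3.8,265+150/3.8,.165)
e=L-Rr;print(L,Rr,np.linalg.norm(e));yaw=np.arctan2(-e[0],e[1]);print('yaw',yaw)
c1=atz(d,305.5,295,.213);c2=atz(s,363,231,.213);print(c1,c2)
for u,v in[(305.5,295)]:
  o,r=ray(d,u,v);o2,r2=ray(s,363,231);A=np.c_[r,-r2];k=np.linalg.lstsq(A,o2-o,rcond=None)[0];print('tri',o+k[0]*r,o2+k[1]*r2)
x=np.array([np.cos(yaw),np.sin(yaw),0]);y=np.array([-x[1],x[0],0])
print('stem out from front line',(c1-Rr)@x,'from right corner',(c1-Rr)@y)
print(rel([*c1[:2],.187]))
E
```

```text
[0.48706529 0.2930871  0.165     ] [ 0.49041935 -0.05298203  0.165     ] 0.3460853844539468
yaw 0.009691565443564898
[0.51102543 0.06784042 0.213     ] [0.51241858 0.07352569 0.213     ]
tri [0.51091244 0.06792516 0.20751217] [0.51394777 0.06900884 0.20746641]
stem out from front line 0.021776054923793524 from right corner 0.12061707565140363
(array([ 0.1417071 , -0.60817883,  0.24879319]), array([ 0.51302111, -0.57451075,  0.06295394]), array([[ 9.73933437e-01,  2.26833920e-01, -1.83619853e-04],
       [ 2.26833874e-01, -9.73931769e-01,  1.81749983e-03],
       [ 2.33437401e-04, -1.81177505e-03, -9.99998331e-01]]))
```

>>> {"name": "drive_tool", "arguments": {"rows": [[[0,0,-0.01],0.11],[[0,0,-0.01],0.109],[[0.035,-0.03,0],0],[[0.035,-0.03,0],0],[[0.035,-0.03,0],0],[[0.035,-0.03,0],0],[[0.035,-0.03,0],0],[[0.035,-0.03,0],0],[[0.03,-0.035,0],0],[[0.03,-0.035,0],0]], "jaw": 0, "grip_force": 60}}

```text
t: 1.1
tool_pos: [0.4102, -0.3544, 0.3234]
tool_rot: [-3.141, -0.015, 0.001]
contact_force: [1.2, 0.1, 0.0]
opening: 0.0854
grip_force: 0.0
```

>>> {"name": "drive_tool", "arguments": {"rows": [[[0.01,-0.045,0],0],[[0.01,-0.045,0],0],[[0.01,-0.045,0],0],[[0.01,-0.045,0],0],[[0.01,-0.04,0],0],[[0.01,-0.04,0],0],[[0.01,-0.04,0],0],[[0.01,-0.04,0],0],[[0.0,0,0],0],[[0,0,0],0]]}}

```text
t: 2.1
tool_pos: [0.4858, -0.0147, 0.3234]
tool_rot: [3.141, 0.019, -0.001]
contact_force: [0.6, -0.1, -0.5]
opening: 0.0857
grip_force: 0.0
```

Run:
```python
from h import *
d=cam('wrist');cv2.imwrite('pics/w1.png',d['image']);np.savez('w1.npz',**{k:d[k] for k in('R','t','f','cx','cy')})
print(rel([.512,.069,.187]),ctrl.get_obs()['t'],proj(d,[[.512,.069,.213]]))
```

```text
(array([ 0.48569455, -0.01550227,  0.26946882]), array([ 0.02723714, -0.08426078,  0.08241345]), array([[ 9.99947528e-01,  1.02087428e-02, -8.50223905e-04],
       [ 1.02084139e-02, -9.99947817e-01, -3.90248164e-04],
       [-8.54163481e-04,  3.81548249e-04, -9.99999562e-01]])) 2.15 [[153.03316817 214.60740349]]
```

View pics/w1.png

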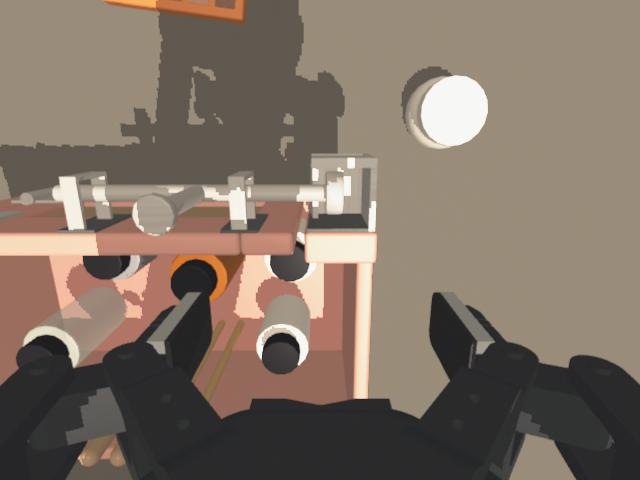

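The wrist view shows the cap at (155,214), against a predicted (153,215), so the estimate holds. The gate is parallel to the image rows. I'll centre over the stem, descend and close.

>>> {"name": "drive_tool", "arguments": {"rows": [[[0.013,-0.042,0],0],[[0.014,-0.042,0],0],[[0,0,0.01],0],[[0,0,0.02],0],[[0,0,0.02],0],[[0,0,0.02],0],[[0,0,0.01],0],[[0,0,0],0],[[0,0,0],0]]}}

```text
t: 3.05
tool_pos: [0.5124, 0.0682, 0.2445]
tool_rot: [3.141, 0.013, 0.001]
contact_force: [-0.2, -0.1, 0.3]
opening: 0.0852
grip_force: 0.0
```

>>> {"name": "drive_tool", "arguments": {"rows": [[[0,0,0],0],[[0,0,0],0],[[0,0,0],0],[[0,0,0],0],[[0,0,0],0],[[0,0,0],0],[[0,0,0],0],[[0,0,0],0],[[0,0,0],0],[[0,0,0],0]], "jaw": 1, "grip_force": 60}}

```text
t: 4.05
tool_pos: [0.5123, 0.0691, 0.2444]
tool_rot: [-3.141, -0.016, -0.001]
contact_force: [-0.2, 0.6, 5.2]
opening: 0.0182
grip_force: 58.2
```

Run:
```python
from h import *
d=cam('wrist');cv2.imwrite('pics/w2.png',d['image'])
o=ctrl.get_obs();print(rel([.512,.069,.187])[:2],o['t'],o['opening'],o['contact_force'])
```

```text
(array([0.51240584, 0.06906895, 0.19041268]), array([-4.09222840e-04,  6.58198426e-05,  3.41234272e-03])) 4.1 0.01835898230437225 [-1.57788397  1.69902519  4.55462693]
```

View pics/w2.png

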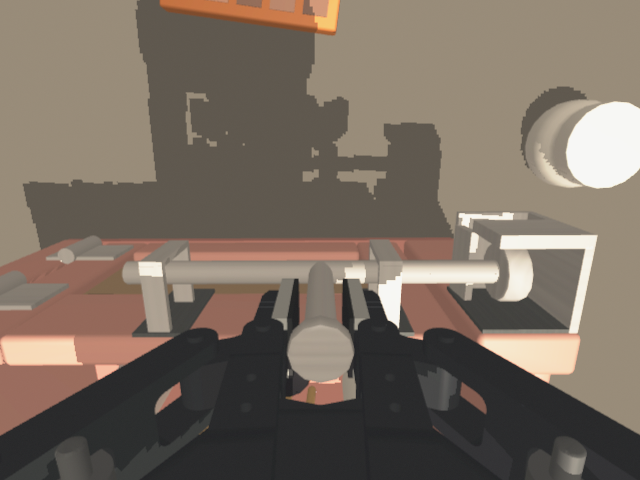

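The pads flank the stem at (320,300), but the opening reads 18 mm and gaps show beside the stem, so something is stopping them early. Zooming in.

Run:
```python
from h import *
a=cv2.imread('pics/w2.png')[235:415,220:420]
cv2.imwrite('pics/w2c.png',cv2.resize(cv2.convertScaleAbs(a,alpha=1.6,beta=15),None,fx=3.3,fy=3.3,interpolation=cv2.INTER_CUBIC))
```

```text
(no output)
```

View pics/w2c.png

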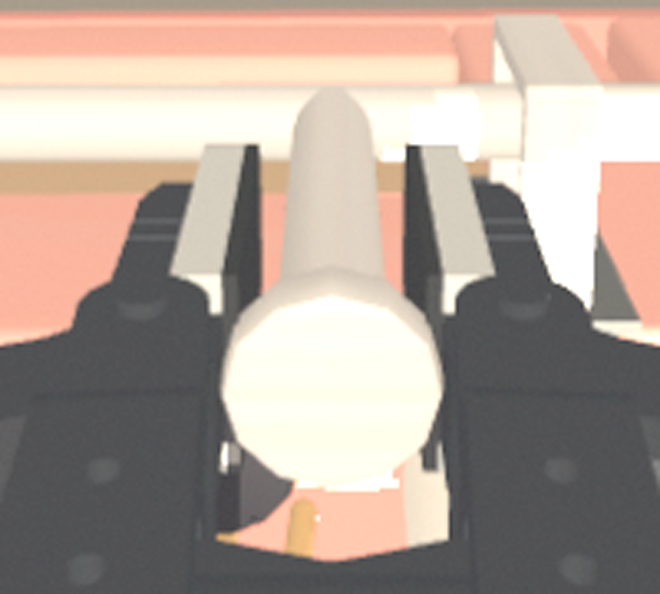

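The pad tops are biting on the cap's rim: the grasp is about 3.4 mm above nominal and the pad top is just level with the cap. I'll open, go down 4.5 mm and close again.

>>> {"name": "drive_tool", "arguments": {"rows": [[[0,0,0],0],[[0,0,0],0],[[0,0,0],0],[[0,0,0],0],[[0,0,0.0045],0],[[0,0,0],0],[[0,0,0],0]], "jaw": 0.3}}

```text
t: 4.8
tool_pos: [0.5119, 0.069, 0.239]
tool_rot: [3.142, 0.015, -0.001]
contact_force: [-0.5, -0.2, -0.3]
opening: 0.0596
grip_force: 0.0
```

>>> {"name": "drive_tool", "arguments": {"rows": [[[0,0,0],0],[[0,0,0],0],[[0,0,0],0],[[0,0,0],0],[[0,0,0],0],[[0,0,0],0],[[0,0,0],0],[[0,0,0],0]], "jaw": 1}}

```text
t: 5.6
tool_pos: [0.5122, 0.069, 0.2396]
tool_rot: [-3.141, -0.015, -0.0]
contact_force: [0.5, -0.3, 1.0]
opening: 0.0164
grip_force: 58.3
```

Run:
```python
from h import *
d=cam('wrist');a=d['image'][200:420,190:450]
cv2.imwrite('pics/w3c.png',cv2.resize(cv2.convertScaleAbs(a,alpha=1.6,beta=15),None,fx=2.5,fy=2.5,interpolation=cv2.INTER_CUBIC))
o=ctrl.get_obs();print(rel([.512,.069,.187])[:2],o['t'],o['opening'],o['contact_force'])
```

```text
(array([0.5122333 , 0.06902205, 0.18561632]), array([-2.3310150e-04,  1.9617506e-05, -1.3837493e-03])) 5.65 0.016225639288177787 [0.17994661 1.71730761 1.62657644]
```

View pics/w3c.png

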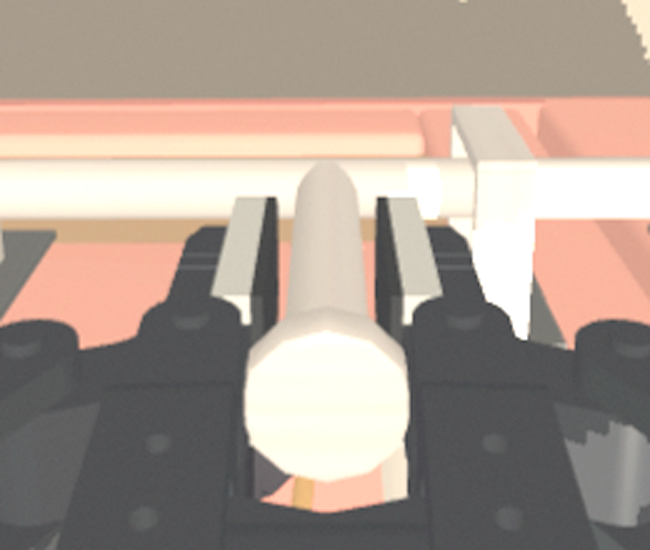

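Run:
```python
from h import *
d=cam('wrist');o=ctrl.get_obs();R=Ro.from_rotvec(o['tool_rot']).as_matrix()
def cr(P): return ((proj(d,P)-[190,200])*2.5).round(0).tolist()
print('o',cr([[.512,.063,.17],[.512,.075,.17],[.512,.063,.155],[.512,.075,.155],[.512,.069,.213],[.512,.058,.213],[.512,.08,.213],[.501,.069,.213],[.523,.069,.213]]))
for z in(.0726,.054,.0354):
  print(z,cr([o['tool_pos']+R@np.array([x,y,z]) for x in(-.011,.011) for y in(-.0081,.0081,-.006,.006)]))
o1=ray(d,320,240);print(o1)
```

```text
o [[359.0, 252.0], [287.0, 251.0], [356.0, 216.0], [290.0, 215.0], [322.0, 409.0], [413.0, 409.0], [231.0, 408.0], [321.0, 486.0], [323.0, 327.0]]
0.0726 [[276.0, 301.0], [370.0, 301.0], [288.0, 301.0], [358.0, 301.0], [274.0, 182.0], [372.0, 182.0], [286.0, 182.0], [359.0, 182.0]]
0.054 [[269.0, 361.0], [375.0, 361.0], [283.0, 361.0], [362.0, 361.0], [267.0, 228.0], [378.0, 228.0], [281.0, 228.0], [363.0, 228.0]]
0.0354 [[261.0, 439.0], [383.0, 439.0], [277.0, 439.0], [367.0, 439.0], [258.0, 289.0], [386.0, 289.0], [274.0, 289.0], [369.0, 289.0]]
(array([0.57888012, 0.06923271, 0.30927005]), array([-0.28024179, -0.00244042, -0.96002384]))
```

The pad tops are most likely still meeting the cap's rim, and the fingertips can't go much lower beside the strap. So I'll grip the 22 mm cap itself squarely at pad centre, where the load is only a few newtons.

>>> {"name": "drive_tool", "arguments": {"rows": [[[0,0,0],0],[[0,0,0],0],[[0,0,0],0],[[0,0,-0.01],0],[[0,0,-0.011],0],[[0,0,0],0]], "jaw": 0.5}}

```text
t: 6.3
tool_pos: [0.5133, 0.069, 0.2634]
tool_rot: [3.141, 0.015, 0.007]
contact_force: [1.5, -0.8, 0.1]
opening: 0.043
grip_force: 0.0
```

>>> {"name": "drive_tool", "arguments": {"rows": [[[0,0,0],0],[[0,0,0],0],[[0,0,0],0],[[0,0,0],0],[[0,0,0],0],[[0,0,0],0],[[0,0,0],0]], "jaw": 1, "grip_force": 70}}

```text
t: 7.0
tool_pos: [0.5124, 0.069, 0.261]
tool_rot: [-3.142, -0.016, -0.001]
contact_force: [-0.8, 0.6, 4.7]
opening: 0.0187
grip_force: 68.1
```

>>> {"name": "drive_tool", "arguments": {"rows": [[[0,0,-0.003],0],[[0,0,-0.003],0],[[0,0,-0.003],0],[[0,0,-0.002],0],[[0,0,0],0],[[0,0,0],0]]}}

```text
t: 7.6
tool_pos: [0.5121, 0.069, 0.2712]
tool_rot: [-3.142, -0.015, 0.0]
contact_force: [2.6, 0.9, -1.1]
opening: 0.0192
grip_force: 68.3
```

Run:
```python
from h import *
s=cam('side');t=cam('top');w=cam('wrist')
A=cv2.resize(s['image'][190:310,310:430],(400,400),interpolation=cv2.INTER_CUBIC)
B=cv2.resize(w['image'][180:440,190:450],(400,400),interpolation=cv2.INTER_CUBIC)
cv2.imwrite('pics/l1.png',np.hstack([A,B]))
o=ctrl.get_obs();print(o['tool_pos'],o['t'],o['opening'],o['contact_force'],o['wrist_torque'])
```

```text
[0.51204773 0.06897759 0.2712459 ] 7.75 0.018939434027129314 [ 1.05693136  0.5336629  -2.25524923] [ 0.07928476 -0.26272316 -0.00683966]
```

View pics/l1.png

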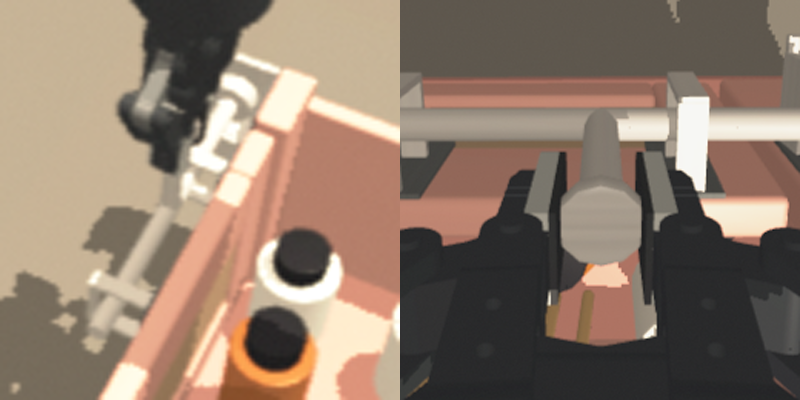

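The cap is held between the pads and the rod has risen to the strap tops. The tool carries about 2.3 N downward, which matches the bolt's weight. Next: a little more lift, then draw.

>>> {"name": "drive_tool", "arguments": {"rows": [[[0,0,-0.001],0],[[0,-0.003,0],0],[[0,-0.005,0],0],[[0,-0.005,0],0],[[0,-0.005,0],0],[[0,-0.005,0],0],[[0,-0.005,0],0],[[0,-0.005,0],0],[[0,-0.004,0],0],[[0,0,0],0]]}}

```text
t: 8.75
tool_pos: [0.5117, 0.1068, 0.2724]
tool_rot: [-3.14, -0.017, 0.0]
contact_force: [1.0, 1.3, -2.1]
opening: 0.0185
grip_force: 68.4
```

Run:
```python
from h import *
s=cam('side');t=cam('top');w=cam('wrist')
A=cv2.resize(t['image'][255:335,215:385],(800,376),interpolation=cv2.INTER_CUBIC)
B=cv2.resize(w['image'][150:400,:],(570,223),interpolation=cv2.INTER_CUBIC);C=np.zeros((223,800,3),np.uint8);C[:,:570]=B
cv2.imwrite('pics/l2.png',np.vstack([A,C]))
o=ctrl.get_obs();print(o['tool_pos'],o['t'],o['opening'],o['contact_force'],o['wrist_torque'])
```

```text
[0.51166548 0.10643871 0.2723917 ] 8.9 0.0186444960367396 [ 0.9503013   2.12902848 -2.27374915] [ 0.2553346  -0.17833534 -0.00306648]
```

View pics/l2.png

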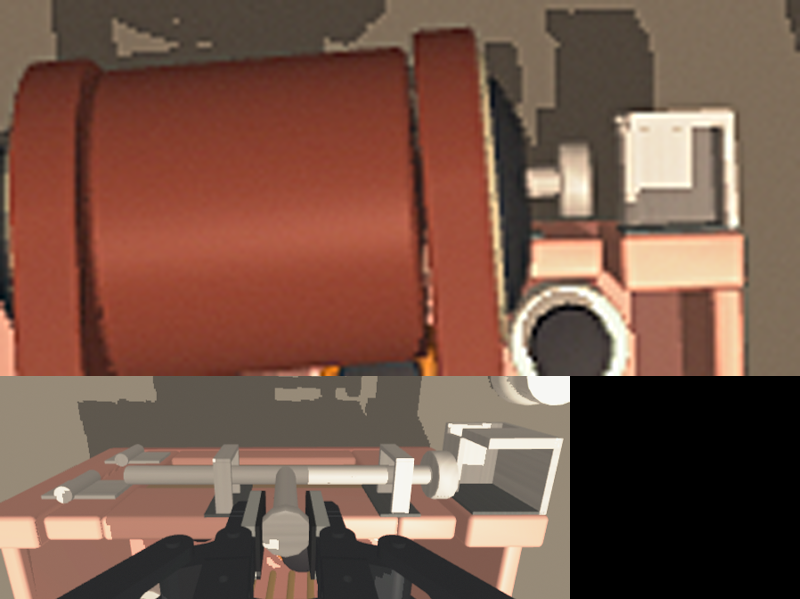

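The head stands clear of the keeper in both views (top about (575,180), keeper from 615), and the bolt is still carried. Now the swing along the hinge arc, turning the tool with the gate.

>>> {"name": "drive_tool", "arguments": {"rows": [[[0.0027,-0.0004,0],-0.018],[[0.0054,-0.0009,0],-0.037],[[0.0054,-0.0009,0],-0.037],[[0.0054,-0.0009,0],-0.037],[[0.0054,-0.0009,0],-0.037],[[0.0054,-0.0009,0],-0.037],[[0.0054,-0.0009,0],-0.037],[[0.0054,-0.0009,0],-0.037],[[0.0054,-0.0009,0],-0.037],[[0.0027,-0.0005,0],-0.019]]}}

```text
t: 9.9
tool_pos: [0.5575, 0.1214, 0.2714]
tool_rot: [-3.095, -0.538, 0.007]
contact_force: [-4.6, -0.2, -2.2]
opening: 0.0185
grip_force: 68.3
```

>>> {"name": "drive_tool", "arguments": {"rows": [[[0.0054,-0.0009,0],-0.037],[[0,0,0],0],[[0,0,0],0],[[0,0,0],0]]}}

```text
t: 10.3
tool_pos: [0.5624, 0.1241, 0.272]
tool_rot: [-3.085, -0.592, 0.003]
contact_force: [-4.9, -0.0, -1.9]
opening: 0.0185
grip_force: 68.4
```

Run:
```python
from h import *
s=cam('side');t=cam('top');w=cam('wrist')
np.savez('top1.npz',**{k:t[k] for k in('R','t','f','cx','cy')})
A=cv2.resize(t['image'][230:330,180:420],(800,333),interpolation=cv2.INTER_CUBIC)
B=cv2.resize(w['image'][100:400,:],(533,250));C=np.zeros((250,800,3),np.uint8);C[:,:533]=B
C[:,550:800]=cv2.resize(s['image'][190:340,300:450],(250,250))
cv2.imwrite('pics/l3.png',np.vstack([A,C]))
o=ctrl.get_obs();print(o['tool_pos'],o['tool_rot'],o['t'],o['opening'],o['contact_force'],o['wrist_torque'])
```

```text
[0.56244426 0.12409997 0.27213937] [-3.08508800e+00 -5.92244522e-01  2.45345247e-03] 10.45 0.018737757660543895 [-4.7333231  -0.57847546 -2.07643272] [ 0.03001427  0.81336568 -0.09202016]
```

View pics/l3.png

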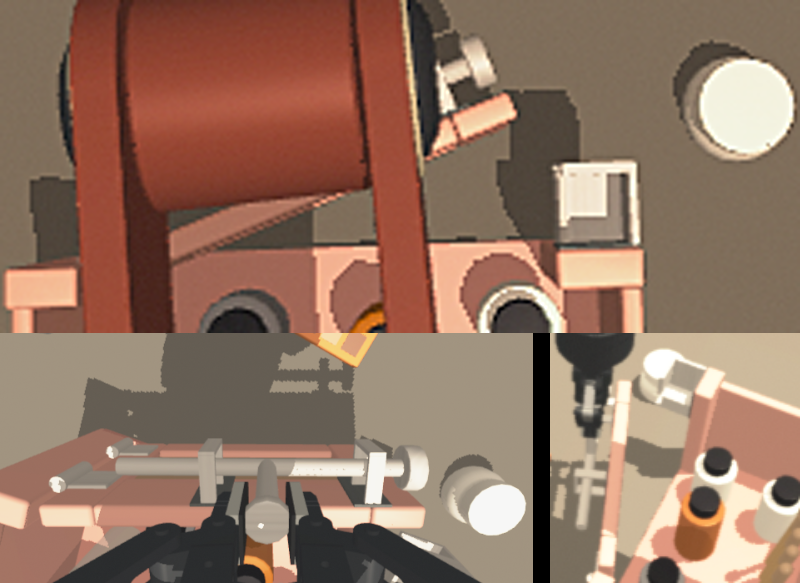

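The gate is open with the head clear. The gate's outer free corner is at about (509,93) in the composite, so I'll check how far out it stands.

Run:
```python
from h import *
t=dict(np.load('top1.npz'))
p=atz(t,180+510/3.333,230+93/3.333,.165);print(p,(p-[.4904,-.053,.165])@[1,.0097,0])
```

```text
[0.57675644 0.01676866 0.165     ] 0.08703319413307309
```

The free edge stands 8.7 to 9 cm out, and it is held steady against the spring (about 4.7 N). Handing in.

```bash
python3 -c "
from station import ctrl
print(ctrl.finish_job())"
```

```text
the job is handed in; nothing more can be done
None
```

I lifted the bolt by gripping the handle's cap, drew it about 37 mm clear of the keeper while lifted, and handed in with the gate held open, its free edge about 9 cm out (8.7 cm by camera); the jar, bottle and palette were not touched.

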